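# Release the latched key on the bottle filler's console

## Task

One head of the four-head bottle filler was left shut off: its key on the console is still latched down, and the four keys look alike. With the closed fingertips tap each of the four keys lightly, one after another starting beside the round knob, to feel which one already sits lower; only then press that key right down and let go, so that it springs up and all four keys stand up. Do not push any of the other keys down to where it would latch, and leave the bottles and everything else where they stand.

Things in the scene. Friction and masses are not known exactly. Their poses are not given: they have to be found in the camera images.
- console: low white console of the four-head bottle filler, fixed: 200 mm deep (its x), 320 wide (its y), flat deck 75 mm above the table. Origin: centre of its underside, x away from the robot, z up. Four alike ivory keys in a row along y, 46 mm apart, 40 mm nearer the robot than its middle; round knob, 23 mm tall, 64 mm beyond the first key at the row's +y end; behind the row a flat display and a red stop 34 mm tall
- place_1 (a point): key place 1 of the row, counted from the knob: point on the deck under the middle of the key that stands there (75 mm above the table). Which of the keys a to d stands in which place differs from run to run
- place_2 (a point): key place 2 of the row, counted from the knob: point on the deck under the middle of the key that stands there (75 mm above the table)
- place_3 (a point): key place 3 of the row, counted from the knob: point on the deck under the middle of the key that stands there (75 mm above the table)
- place_4 (a point): key place 4 of the row, counted from the knob: point on the deck under the middle of the key that stands there (75 mm above the table)
- cap_a: cap of key a: plain ivory plastic, flat top 38 mm along the console's x and 29 mm along its y, black frame 4 mm high around it. Origin: centre of the cap's top face (it moves with the key); z up. A key that is up has its top 16 mm above the deck; a latched one 12.5 mm; bottomed 8 mm
- cap_b: cap of key b: plain ivory plastic, flat top 38 mm along the console's x and 29 mm along its y, black frame 4 mm high around it. Origin: centre of the cap's top face (it moves with the key); z up. A key that is up has its top 16 mm above the deck; a latched one 12.5 mm; bottomed 8 mm
- cap_c: cap of key c: plain ivory plastic, flat top 38 mm along the console's x and 29 mm along its y, black frame 4 mm high around it. Origin: centre of the cap's top face (it moves with the key); z up. A key that is up has its top 16 mm above the deck; a latched one 12.5 mm; bottomed 8 mm
- cap_d: cap of key d: plain ivory plastic, flat top 38 mm along the console's x and 29 mm along its y, black frame 4 mm high around it. Origin: centre of the cap's top face (it moves with the key); z up. A key that is up has its top 16 mm above the deck; a latched one 12.5 mm; bottomed 8 mm
- key_a (a joint): how far key a is down (m): 0 up, 0.0035 latched, 0.008 bottomed. Push-push key: the spring takes 3.5 N to start moving from up, about 5 N from latched, 7.5 N to bottom. Pressed to the stop (beyond 7 mm) and let go, a latched key springs up and a key that was up stays latched; a push to less than 6 mm changes nothing
- key_b (a joint): how far key b is down (m): 0 up, 0.0035 latched, 0.008 bottomed. Push-push key: the spring takes 3.5 N to start moving from up, about 5 N from latched, 7.5 N to bottom. Pressed to the stop (beyond 7 mm) and let go, a latched key springs up and a key that was up stays latched; a push to less than 6 mm changes nothing
- key_c (a joint): how far key c is down (m): 0 up, 0.0035 latched, 0.008 bottomed. Push-push key: the spring takes 3.5 N to start moving from up, about 5 N from latched, 7.5 N to bottom. Pressed to the stop (beyond 7 mm) and let go, a latched key springs up and a key that was up stays latched; a push to less than 6 mm changes nothing
- key_d (a joint): how far key d is down (m): 0 up, 0.0035 latched, 0.008 bottomed. Push-push key: the spring takes 3.5 N to start moving from up, about 5 N from latched, 7.5 N to bottom. Pressed to the stop (beyond 7 mm) and let go, a latched key springs up and a key that was up stays latched; a push to less than 6 mm changes nothing
- bottle_a: open amber glass bottle, 33 mm across, 78 mm tall, standing on the table near the console; origin at the centre of its underside; not part of the job
- bottle_b: a second open amber bottle, the same size; origin at the centre of its underside; not part of the job
- dropper_bottle: amber bottle closed with a black rubber dropper, 33 mm across, 103 mm tall; origin at the centre of its underside; not part of the job
- screw_cap: loose white screw cap, 38 mm across, 14 mm tall, lying on the console's deck behind the row; origin at the centre of its underside; not part of the job
- wash_bottle: white plastic bottle, 64 mm across, 165 mm tall, on the table beyond the knob end of the console; origin at the centre of its underside; not part of the job
- cup: white coffee mug, 72 mm across without its handle, 68 mm tall, on the table; origin at the centre of its underside; not part of the job
- carton: small cardboard carton, 50 x 75 x 40 mm tall, on the table beside the console; origin at the centre of its underside; not part of the job

How it is judged:
By the outcome, as a careful person would: the job done as asked, in the order asked, and still so for the second after the job is handed in, with the robot touching nothing.
It also fails if it takes over 42 s, if anything falls off the work surface, if the arm or the gripper's body presses on something with over 40 N, if the wrist force passes 120 N, or if a joint passes its speed limit or range.

## Robot

A 6-joint arm with a two-finger parallel gripper is mounted at the origin on the work surface. World frame = base frame: x ahead of the robot, y to its left, z up, the work surface at z = 0. Lengths are in m, angles in degrees, forces in N, time in s.
With the tool pointing down it reaches from about 0.375 to 0.9 m from the base axis. Payload 3.1 kg.
Tool frame: the origin (TCP) lies at the very end of the fingers, on their centre line; the grasp point (between the pads) lies 19 mm behind it; z points along the fingers, y is the direction in which the jaws open and shut (so a half turn about z gives the same grasp; the last joint's range is limited). The gripper opens to 87 mm and grips with 3 to 60 N. Pads are 19 mm wide; open, the fingers measure 117 mm over their backs; the gripper's body (75 mm by 190 mm) begins 51 mm behind the grasp point.
Start: joints at [-73.367, 30.224, 82.088, -0, 67.689, -10.227], TCP at [0.282, -0.558, 0.223] pointing down, gripper open.
Joint ranges: [-176.69, 176.69], [-43.24, 126.21], [12.49, 139.97], [-82, 262], [0, 151.66], [-163.58, 163.58]. Speed limits (degrees/s): [159.86, 159.86, 180, 180, 180, 180].

## Interface

Orientations are given as a 3x3 rotation matrix whose columns are the frame's x, y, z axes.
In Python, from rig import read_state, capture, hand_in gives the robot as it stands. The module is installed in compiled form; this text tells all that it offers.
- The arm moves only by the tool move_arm, never from a script. Its arguments are lists of equal length, an entry for each row: "linear": the shift along the tool's x, y, z in cm, a list of three; "angular": the turn, a rotation vector about the tool's x, y, z in rad, a list of three; "fingers": the gripper command: -1 is fully open, 1 is shut, values between are in proportion. In form: {"linear": [[tx, ty, tz], ...], "angular": [[wx, wy, wz], ...], "fingers": [fingers, ...]}. A call has 1 to 12 rows; each row is the pose to reach, as a shift and turn from the pose measured when the call began, along the tool's axes at that moment; what a row does not reach only later rows make up. A row lasts 1/12 s, in which the tool goes at most 41.7 mm and 7.16 degrees, less where a joint would pass 70% of its speed; a pose out of reach is approached as far as the arm can. A call with a gripper value outside its range is refused whole. The fingers move at their own pace and stop on an object; the grip force is fixed at half the most. Time passes only in rows, so rows that repeat a pose let the fingers close. It gives the time, the measured TCP pose, the force and the opening at its end, in the units of the state.
- read_state(): the state, without advancing time (a new reading comes with each control period).
- capture(name): name is "scene" or "side" or "wrist"; returns a dict with "color" (420x560x3 uint8, red, green, blue), "fx", "fy", "cx", "cy" (pixels), "k1" (the pictures are not rectified: a ray, as slopes to the right and down, at radius r is drawn at 1 + k1 r^2 times it, then the intrinsics apply), "view" (4x4, takes a point from world to camera coordinates); the wrist camera has in their place "hand_eye" (4x4, takes a point from camera to tool coordinates, whose origin is the TCP and whose axes are the flange's). Camera axes: x right, y down, z forward; pixel columns grow to the right and rows downward; lengths in m; the calibration is good to about 2 mm. A picture is of the moment at which its call begins: read the wrist's pose just before it. There is no depth.
- hand_in(): hands the job in, once; it reports no verdict.
The state is a dict: "time_s": time; "joint_positions": joint angles; "qvel": joint speeds; "tau": joint torques, N m; "position": TCP position; "tcp_rot": TCP orientation; "force": force on the tool from outside, world axes, zero at the start; "moment": the same for the moment, N m; "opening": opening from 0.0 (shut) to 1.0 (fully open).
Only numpy, scipy, OpenCV 4.12 (cv2) and the standard library are available. Lean on these libraries where they do the work, as an engineer would, in place of code of your own. Each camera call takes 0.05 s, during which the arm holds its last target. There are 200 camera calls.

## Working session

There is one attempt and no reset: what is moved stays moved. The work goes in short steps, Python scripts to look and compute and a tool call to move; the robot and the scene stay as the last step left them, time stands still between calls to the robot, and variables do not carry over. Pictures are saved under pics/ and viewed, about 8 in all and at most 12, crops included, and the job is handed in when it is done.

Besides the shell and the picture viewer there is one more tool, called after ">>>" as a command line: name --argument value ..., lists and objects as JSON in quotes. move_arm: Moves the arm, as the interface text tells. Its arguments: {"type":"object","properties":{"linear":{"type":"array"},"angular":{"type":"array"},"fingers":{"type":"array"}},"required":["linear","angular","fingers"]}

```bash
mkdir -p pics; python3 - <<'E'
from rig import *
import cv2,numpy as np
s=read_state();print({k:np.round(v,3).tolist() for k,v in s.items()})
for n in("scene","side"):
    c=capture(n);cv2.imwrite(f"pics/{n}0.png",c["color"][:,:,::-1]);np.save(n+".npy",c,allow_pickle=True)
    print(n,[c[k] for k in("fx","fy","cx","cy","k1")],np.round(c["view"],3).tolist())
E
```

```text
{'time_s': 0.0, 'joint_positions': [-73.368, 30.279, 82.157, -0.001, 67.685, -10.227], 'qvel': [0.034, -0.032, -0.061, -0.033, -0.088, 0.028], 'tau': [-0.0, -44.004, -17.659, 0.063, 0.058, -0.0], 'position': [0.282, -0.557, 0.222], 'tcp_rot': [[0.892, 0.452, -0.001], [0.452, -0.892, 0.002], [0.0, -0.002, -1.0]], 'force': [-0.482, -0.051, -0.968], 'moment': [0.011, 0.009, 0.005], 'opening': 0.998}
scene [385.61632315055266, 385.61632315055266, 276.9010871839621, 211.46000624341548, 0.014049523227078257] [[-0.759, 0.651, -0.008, 0.408], [0.421, 0.481, -0.769, -0.154], [-0.497, -0.587, -0.639, 1.028], [0.0, 0.0, 0.0, 1.0]]
side [401.4907431123787, 401.4907431123787, 278.04985984506425, 208.65037388920814, -0.0995408230506553] [[-0.927, -0.374, -0.01, 0.486], [-0.178, 0.465, -0.867, 0.185], [0.329, -0.802, -0.498, 0.656], [0.0, 0.0, 0.0, 1.0]]
```

View pics/scene0.png

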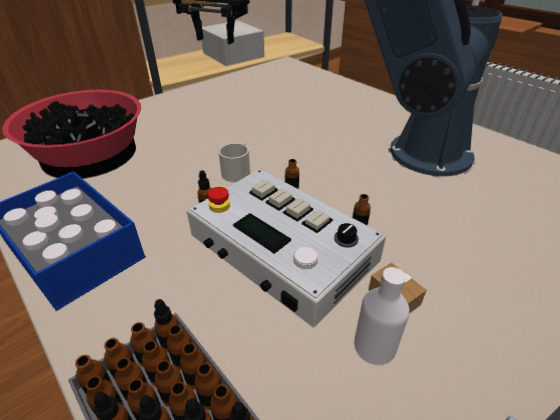

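View pics/side0.png

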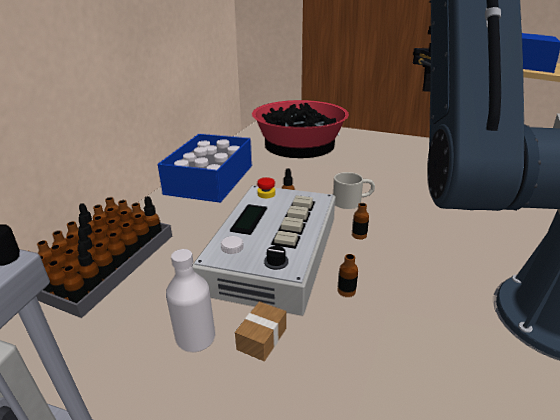

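The scene picture shows the keys at about (263,188), (280,199), (298,209) and (317,220), with the knob at (346,234). The side picture shows them at (303,202), (298,213), (294,225) and (288,239), with the knob at (277,256).

```bash
cat > h.py <<'E'
import numpy as np,cv2
def ray(c,u,v,M):  # M camera->world
    x,y=(u-c["cx"])/c["fx"],(v-c["cy"])/c["fy"]; a,b=x,y
    for _ in range(8):
        k=1+c["k1"]*(a*a+b*b); a,b=x/k,y/k
    return M[:3,3],M[:3,:3]@np.array([a,b,1])
def plane(c,u,v,M,z):
    o,d=ray(c,u,v,M); return o+d*(z-o[2])/d[2]
def tri(rays):
    A=0;B=0
    for o,d in rays:
        d=d/np.linalg.norm(d);P=np.eye(3)-np.outer(d,d);A=A+P;B=B+P@o
    return np.linalg.solve(A,B)
E
python3 - <<'E'
from h import *
R={"scene":(240,172,345,240),"side":(270,190,330,252)}
for n,(x0,y0,x1,y1) in R.items():
    c=np.load(n+".npy",allow_pickle=True).item();M=np.linalg.inv(c["view"])
    im=c["color"][y0:y1,x0:x1].astype(int)
    m=((im[...,0]-im[...,2]>14)&(im[...,0]>120)).astype(np.uint8)
    k,l,st,ce=cv2.connectedComponentsWithStats(m,connectivity=4)
    for i in range(1,k):
        if st[i,4]>25:
            u,v=ce[i]+(x0,y0);print(n,st[i].tolist(),np.round([u,v],1),plane(c,u,v,M,.088).round(4))
E
```

```text
scene [27, 0, 18, 10, 97] [278.1 174.9] [ 0.4533 -0.0928  0.088 ]
scene [59, 0, 46, 42, 1367] [324.6 187.2] [0.4121 0.0009 0.088 ]
scene [13, 8, 21, 13, 159] [262.9 185.9] [ 0.5014 -0.0835  0.088 ]
scene [29, 17, 22, 14, 175] [280.  195.4] [ 0.4964 -0.0373  0.088 ]
scene [47, 26, 23, 16, 195] [298.  205.4] [0.4913 0.0083 0.088 ]
scene [66, 38, 24, 16, 213] [317.4 217.7] [0.4892 0.057  0.088 ]
side [0, 0, 6, 8, 43] [272.3 193.2] [ 0.5721 -0.0877  0.088 ]
side [29, 0, 31, 4, 73] [318.  190.9] [ 0.4826 -0.1331  0.088 ]
side [23, 6, 19, 12, 127] [303.1 199.8] [ 0.4999 -0.0831  0.088 ]
side [18, 16, 20, 13, 147] [298.2 210.3] [ 0.4949 -0.0379  0.088 ]
side [11, 27, 22, 15, 172] [292.5 222. ] [0.4901 0.0082 0.088 ]
side [5, 41, 22, 14, 189] [285.9 236.5] [0.4841 0.0589 0.088 ]
side [54, 44, 6, 18, 61] [327.4 244.9] [0.4069 0.0576 0.088 ]
```

>>> move_arm --linear '[[4,-4,0],[8,-8,0],[12,-12,0],[16,-16,0],[19,-19,0],[22,-22,0],[25,-25,0],[28,-28,0],[31,-31,0],[34,-34,0],[36,-36,0],[37,-37,0]]' --angular '[[0,0,-0.1],[0,0,-0.2],[0,0,-0.3],[0,0,-0.4],[0,0,-0.5],[0,0,-0.6],[0,0,-0.7],[0,0,-0.8],[0,0,-0.9],[0,0,-1.0],[0,0,-1.1],[0,0,-1.2]]' --fingers '[1,1,1,1,1,1,1,1,1,1,1,1]'

```text
time_s: 1.1
position: [0.4377, -0.0802, 0.2224]
tcp_rot: [[-0.102, 0.995, -0.001], [0.995, 0.102, 0.002], [0.002, -0.001, -1.0]]
force: [1.8, 0.5, 0.0]
opening: 0.174
```

>>> move_arm --linear '[[3,1.5,0],[7,3,0],[10,5,0],[12,6,0],[13.1,6.3,0],[13.1,6.3,0],[13.1,6.3,0]]' --angular '[[0,0,0],[0,0,0],[0,0,0],[0,0,0],[0,0,0],[0,0,0],[0,0,0]]' --fingers '[1,1,1,1,1,1,1]'

```text
time_s: 1.68
position: [0.4861, 0.0563, 0.2223]
tcp_rot: [[-0.104, 0.995, -0.002], [0.995, 0.104, 0.001], [0.002, -0.002, -1.0]]
force: [-0.6, -0.2, -0.7]
opening: 0.004
```

```bash
python3 - <<'E'
from rig import *
from h import *
s=read_state();c=capture("wrist");np.save("w.npy",{**c,"s":s},allow_pickle=True)
cv2.imwrite("pics/w1.png",c["color"][:,:,::-1]);print(s["position"],s["force"],s["opening"],np.round(c["hand_eye"],3).tolist())
c=np.load("side.npy",allow_pickle=True).item();M=np.linalg.inv(c["view"])
print(plane(c,182,255,M,.165))
E
```

```text
[0.48614328 0.05632231 0.22225794] [-0.59182276 -0.21068739 -0.74315223] 0.004330418229027649 [[0.0, -0.961, -0.275, 0.077], [1.0, 0.0, -0.001, 0.001], [0.001, -0.275, 0.961, -0.163], [0.0, 0.0, 0.0, 1.0]]
[0.55997494 0.26073567 0.165     ]
```

View pics/w1.png

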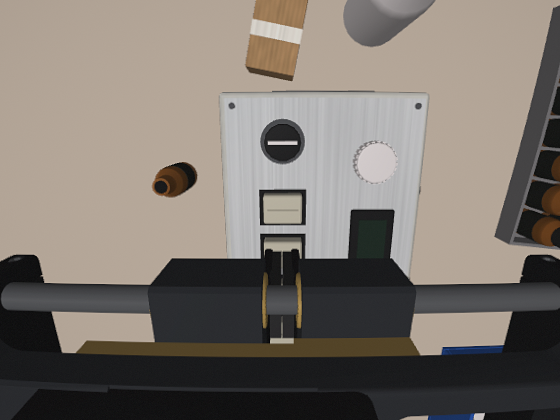

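The wrist picture shows key 1 whole at about (283,209), the knob at (282,142), and key 2 partly hidden by the fingertips at about (283,245).

```bash
python3 - <<'E'
from h import *
c=np.load("w.npy",allow_pickle=True).item();s=c["s"]
T=np.eye(4);T[:3,:3]=s["tcp_rot"];T[:3,3]=s["position"];M=T@c["hand_eye"]
im=c["color"].astype(int);x0,y0,x1,y1=255,188,312,240
r=im[y0:y1,x0:x1];m=((r[...,0]-r[...,2]>14)&(r[...,0]>120)).astype(np.uint8)
k,l,st,ce=cv2.connectedComponentsWithStats(m,connectivity=4)
for i in range(1,k):
  if st[i,4]>50:
    print(st[i],ce[i]+(x0,y0),plane(c,*(ce[i]+(x0,y0)),M,.089))
    x,y,w,h=st[i,:4];print([plane(c,x+x0+a*w,y+y0+b*h,M,.09).round(4)[:2] for a,b in((0,.5),(1,.5),(.5,0),(.5,1))])
knob=plane(c,282,142,M,.09);print("knob",knob)
ti=plane(c,282.5,142,M,.098);print(ti)
for p in((222,94),(427,94)):print(plane(c,*p,M,.075))
sc=[]
for n,u,v in(("scene",317.4,217.7),("side",285.9,236.5)):
    q=np.load(n+".npy",allow_pickle=True).item();sc.append(ray(q,u,v,np.linalg.inv(q["view"])))
print(tri(sc))
E
```

```text
[   8    7   39   29 1098] [282.20309654 208.79599271] [0.4868076  0.05662613 0.089     ]
[array([0.4685, 0.0543]), array([0.5058, 0.0582]), array([0.4857, 0.0703]), array([0.4887, 0.0417])]
knob [0.48004856 0.11920963 0.09      ]
[0.48046299 0.11961115 0.098     ]
[0.42032141 0.15632087 0.075     ]
[0.6099433  0.17727507 0.075     ]
[0.48602198 0.054266   0.08449705]
```

>>> move_arm --linear '[[0,0.1,3],[0,0.1,6],[0,0.1,9],[0,0.1,11],[0,0.1,12],[0,0.1,12.5],[0,0.1,12.7],[0,0.1,12.7],[0,0.1,12.7],[0,0.1,12.7]]' --angular '[[0,0,0],[0,0,0],[0,0,0],[0,0,0],[0,0,0],[0,0,0],[0,0,0],[0,0,0],[0,0,0],[0,0,0]]' --fingers '[1,1,1,1,1,1,1,1,1,1]'

```text
time_s: 2.57
position: [0.4875, 0.0556, 0.0962]
tcp_rot: [[-0.102, 0.995, -0.0], [0.995, 0.102, 0.001], [0.001, -0.0, -1.0]]
force: [-0.1, -0.8, -0.1]
opening: 0.007
```

>>> move_arm --linear '[[0,0,0.15],[0,0,0.3],[0,0,0.4],[0,0,0.4],[0,0,0.4]]' --angular '[[0,0,0],[0,0,0],[0,0,0],[0,0,0],[0,0,0]]' --fingers '[1,1,1,1,1]'

```text
time_s: 2.98
position: [0.4875, 0.0557, 0.0923]
tcp_rot: [[-0.102, 0.995, -0.0], [0.995, 0.102, 0.001], [0.001, -0.0, -1.0]]
force: [0.2, 0.5, -0.4]
opening: 0.004
```

>>> move_arm --linear '[[0,0,0.1],[0,0,0.2],[0,0,0.2],[0,0,0.2]]' --angular '[[0,0,0],[0,0,0],[0,0,0],[0,0,0]]' --fingers '[1,1,1,1]'

```text
time_s: 3.32
position: [0.4874, 0.0557, 0.0901]
tcp_rot: [[-0.102, 0.995, -0.001], [0.995, 0.102, 0.001], [0.001, -0.0, -1.0]]
force: [0.4, 0.2, 0.4]
opening: 0.004
```

>>> move_arm --linear '[[0,0,0.1],[0,0,0.1],[0,0,0.1]]' --angular '[[0,0,0],[0,0,0],[0,0,0]]' --fingers '[1,1,1]'

```text
time_s: 3.57
position: [0.4873, 0.0557, 0.0891]
tcp_rot: [[-0.102, 0.995, -0.001], [0.995, 0.102, 0.001], [0.001, -0.001, -1.0]]
force: [-0.4, -0.2, 0.4]
opening: 0.002
```

>>> move_arm --linear '[[0,0,0.1],[0,0,0.1],[0,0,0.1]]' --angular '[[0,0,0],[0,0,0],[0,0,0]]' --fingers '[1,1,1]'

```text
time_s: 3.82
position: [0.4873, 0.0557, 0.088]
tcp_rot: [[-0.102, 0.995, -0.001], [0.995, 0.102, 0.001], [0.001, -0.001, -1.0]]
force: [-0.2, -0.1, 0.4]
opening: 0.008
```

>>> move_arm --linear '[[0,0,0.1],[0,0,0.1],[0,0,0.1]]' --angular '[[0,0,0],[0,0,0],[0,0,0]]' --fingers '[1,1,1]'

```text
time_s: 4.07
position: [0.4874, 0.0557, 0.0873]
tcp_rot: [[-0.102, 0.995, -0.001], [0.995, 0.102, 0.001], [0.001, -0.0, -1.0]]
force: [-1.0, 0.9, 5.1]
opening: 0.008
```

Key 1 makes contact at z ≈ 0.0875 with 5 N, so it is probably the latched one. I still tap the others as asked.

>>> move_arm --linear '[[0,0,-1.2],[0,0,-1.5],[-2.3,0,-1.5],[-4.6,0,-1.5],[-4.6,0,-1.0],[-4.6,0,-0.6],[-4.6,0,-0.5],[-4.6,0,-0.5],[-4.6,0,-0.5]]' --angular '[[0,0,0],[0,0,0],[0,0,0],[0,0,0],[0,0,0],[0,0,0],[0,0,0],[0,0,0],[0,0,0]]' --fingers '[1,1,1,1,1,1,1,1,1]'

```text
time_s: 4.82
position: [0.4915, 0.0108, 0.092]
tcp_rot: [[-0.103, 0.995, -0.002], [0.995, 0.103, 0.002], [0.002, -0.001, -1.0]]
force: [-0.2, -0.3, -0.9]
opening: 0.007
```

>>> move_arm --linear '[[0,0,0.1],[0,0,0.15],[0,0,0.15]]' --angular '[[0,0,0],[0,0,0],[0,0,0]]' --fingers '[1,1,1]'

```text
time_s: 5.07
position: [0.4917, 0.0112, 0.0907]
tcp_rot: [[-0.103, 0.995, -0.001], [0.995, 0.103, 0.002], [0.002, -0.001, -1.0]]
force: [-1.0, 0.6, 2.9]
opening: 0.006
```

Key 2 makes contact at 0.0907 with 2.9 N, so it is up.

>>> move_arm --linear '[[0,0,-0.8],[0,0,-1.2],[-2.4,0,-1.2],[-4.7,0,-1.2],[-4.7,0,-0.6],[-4.7,0,-0.2],[-4.7,0,-0.15],[-4.7,0,-0.15],[-4.7,0,-0.15]]' --angular '[[0,0,0],[0,0,0],[0,0,0],[0,0,0],[0,0,0],[0,0,0],[0,0,0],[0,0,0],[0,0,0]]' --fingers '[1,1,1,1,1,1,1,1,1]'

```text
time_s: 5.82
position: [0.496, -0.0346, 0.092]
tcp_rot: [[-0.104, 0.995, -0.002], [0.995, 0.104, 0.002], [0.002, -0.002, -1.0]]
force: [0.3, 0.7, -0.7]
opening: 0.006
```

>>> move_arm --linear '[[0,0,0.1],[0,0,0.15],[0,0,0.15]]' --angular '[[0,0,0],[0,0,0],[0,0,0]]' --fingers '[1,1,1]'

```text
time_s: 6.07
position: [0.4961, -0.0342, 0.0908]
tcp_rot: [[-0.105, 0.994, -0.002], [0.994, 0.105, 0.002], [0.002, -0.002, -1.0]]
force: [0.6, 0.8, 3.6]
opening: 0.006
```

Key 3 also makes contact at 0.0908 with 3.6 N, so it is up too.

>>> move_arm --linear '[[0,0,-0.8],[0,0,-1.2],[-2.4,0,-1.2],[-4.8,0,-1.2],[-4.8,0,-0.6],[-4.8,0,-0.2],[-4.8,0,-0.15],[-4.8,0,-0.15],[-4.8,0,-0.15]]' --angular '[[0,0,0],[0,0,0],[0,0,0],[0,0,0],[0,0,0],[0,0,0],[0,0,0],[0,0,0],[0,0,0]]' --fingers '[1,1,1,1,1,1,1,1,1]'

```text
time_s: 6.82
position: [0.5006, -0.081, 0.092]
tcp_rot: [[-0.106, 0.994, -0.003], [0.994, 0.106, 0.003], [0.003, -0.003, -1.0]]
force: [0.6, -0.2, 0.1]
opening: 0.008
```

>>> move_arm --linear '[[0,0,0.1],[0,0,0.15],[0,0,0.15]]' --angular '[[0,0,0],[0,0,0],[0,0,0]]' --fingers '[1,1,1]'

```text
time_s: 7.07
position: [0.5007, -0.0805, 0.0908]
tcp_rot: [[-0.106, 0.994, -0.003], [0.994, 0.106, 0.003], [0.003, -0.002, -1.0]]
force: [-0.2, -0.2, 2.9]
opening: 0.007
```

Key 4 is up as well, so key 1 is the latched one. I go back and press it to the stop.

>>> move_arm --linear '[[0,0,-1.2],[0,0,-2.5],[3,0,-2.5],[7,0,-2.5],[11,0,-2.5],[13.5,0.1,-2.5],[13.7,0.1,-2],[13.7,0.1,-1],[13.7,0.1,-0.3],[13.7,0.1,-0.2],[13.7,0.1,-0.2],[13.7,0.1,-0.2]]' --angular '[[0,0,0],[0,0,0],[0,0,0],[0,0,0],[0,0,0],[0,0,0],[0,0,0],[0,0,0],[0,0,0],[0,0,0],[0,0,0],[0,0,0]]' --fingers '[1,1,1,1,1,1,1,1,1,1,1,1]'

```text
time_s: 8.07
position: [0.4874, 0.0551, 0.0932]
tcp_rot: [[-0.105, 0.994, -0.003], [0.994, 0.105, 0.003], [0.003, -0.002, -1.0]]
force: [-0.4, 0.1, -0.4]
opening: 0.009
```

>>> move_arm --linear '[[0,0,0.2],[0,0,0.4],[0,0,0.6],[0,0,0.8],[0,0,0.9],[0,0,1.0],[0,0,1.0],[0,0,1.0]]' --angular '[[0,0,0],[0,0,0],[0,0,0],[0,0,0],[0,0,0],[0,0,0],[0,0,0],[0,0,0]]' --fingers '[1,1,1,1,1,1,1,1]'

```text
time_s: 8.73
position: [0.4877, 0.0547, 0.0838]
tcp_rot: [[-0.105, 0.994, -0.002], [0.994, 0.105, 0.002], [0.002, -0.001, -1.0]]
force: [-1.3, -0.8, 6.8]
opening: 0.009
```

>>> move_arm --linear '[[0,0,0.1],[0,0,0.15],[0,0,0.2],[0,0,0.2]]' --angular '[[0,0,0],[0,0,0],[0,0,0],[0,0,0]]' --fingers '[1,1,1,1]'

```text
time_s: 9.07
position: [0.4877, 0.0547, 0.0833]
tcp_rot: [[-0.105, 0.994, -0.001], [0.994, 0.105, 0.002], [0.002, -0.001, -1.0]]
force: [-3.3, 0.3, 14.2]
opening: 0.005
```

>>> move_arm --linear '[[0,0,-1],[0,0,-3],[0,0,-7],[0,0,-11],[0,0,-14],[-4,-2,-14],[-8,-4,-14],[-12,-5,-14],[-16,-6,-14],[-20,-6,-14],[-24,-6,-14],[-27,-6,-14]]' --angular '[[0,0,0],[0,0,0],[0,0,0],[0,0,0],[0,0,0],[0,0,0],[0,0,0],[0,0,0],[0,0,0],[0,0,0],[0,0,0],[0,0,0]]' --fingers '[1,1,1,1,1,1,1,1,1,1,1,1]'

```text
time_s: 10.07
position: [0.4566, -0.2239, 0.223]
tcp_rot: [[-0.104, 0.995, 0.0], [0.995, 0.104, 0.0], [0.0, 0.0, -1.0]]
force: [0.6, -0.1, 0.4]
opening: 0.007
```

>>> move_arm --linear '[[-4,0,0],[-8,0,0],[-12,0,0],[-16,0,0],[-19,0,0],[-20,0,0],[-20,0,0],[-20,0,0]]' --angular '[[0,0,0],[0,0,0],[0,0,0],[0,0,0],[0,0,0],[0,0,0],[0,0,0],[0,0,0]]' --fingers '[1,1,1,1,1,1,1,1]'

```text
time_s: 10.73
position: [0.4767, -0.4218, 0.2221]
tcp_rot: [[-0.103, 0.995, -0.001], [0.995, 0.103, 0.003], [0.003, -0.001, -1.0]]
force: [0.7, 0.0, -0.1]
opening: 0.004
```

```bash
python3 - <<'E'
from rig import *
from h import *
s=read_state();print(s["time_s"],s["position"],s["force"])
R={"scene":(240,176,345,240),"side":(270,190,330,252)}
for n,(x0,y0,x1,y1) in R.items():
  old=np.load(n+".npy",allow_pickle=True).item();new=capture(n)
  cv2.imwrite(f"pics/{n}9.png",new["color"][:,:,::-1])
  for c in(old,new):
    im=c["color"][y0:y1,x0:x1].astype(int)
    m=((im[...,0]-im[...,2]>14)&(im[...,0]>120)).astype(np.uint8)
    k,l,st,ce=cv2.connectedComponentsWithStats(m,connectivity=4)
    print(n,[(st[i,4].item(),(ce[i]+(x0,y0)).round(2).tolist()) for i in range(1,k) if 120<st[i,4]<300])
  d=np.abs(old["color"].astype(int)-new["color"]).max(2)>30
  k,l,st,ce=cv2.connectedComponentsWithStats(d.astype(np.uint8));print([st[i].tolist() for i in range(1,k) if st[i,4]>8])
E
```

```text
10.7333 [ 0.47672457 -0.42175562  0.22206836] [ 0.68197175  0.03603215 -0.14876718]
scene [(159, [262.92, 185.86]), (175, [279.99, 195.38]), (195, [298.03, 205.42]), (213, [317.37, 217.69])]
scene [(160, [262.96, 185.82]), (174, [279.89, 195.39]), (195, [298.03, 205.42]), (214, [317.43, 216.3])]
[[147, 0, 103, 74, 3340], [365, 0, 77, 114, 4455], [468, 0, 17, 6, 63], [466, 0, 63, 125, 4288], [120, 20, 26, 31, 493], [469, 26, 17, 26, 231], [462, 61, 13, 6, 16], [464, 75, 9, 7, 17], [305, 212, 25, 14, 56]]
side [(127, [303.13, 199.8]), (147, [298.22, 210.28]), (172, [292.52, 222.04]), (189, [285.93, 236.48])]
side [(127, [303.13, 199.8]), (147, [298.22, 210.28]), (169, [292.51, 221.94]), (199, [286.42, 234.9])]
[[318, 0, 78, 101, 3019], [413, 0, 19, 92, 890], [452, 0, 58, 198, 4912], [462, 0, 39, 119, 2265], [511, 0, 49, 156, 3975], [448, 17, 1, 10, 10], [448, 40, 1, 16, 16], [448, 62, 1, 24, 24], [448, 91, 1, 16, 16], [427, 99, 133, 150, 5267], [278, 229, 20, 6, 42], [274, 232, 20, 10, 42], [279, 233, 15, 4, 24]]
```

View pics/scene9.png

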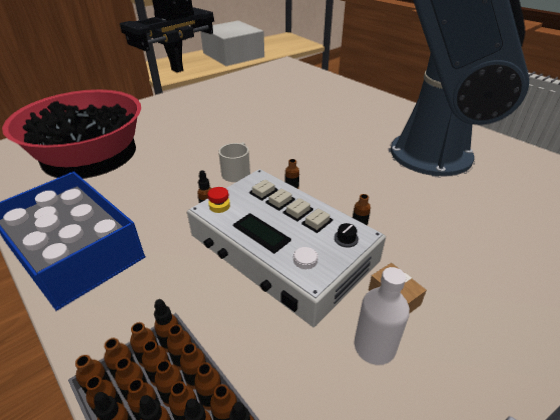

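In the scene picture only key 1 at (317,216) has changed, up by 1.4 px. The other keys and all the objects are where they were, and the arm is clear.

```bash
python3 -c "from rig import *;print(hand_in())"
```

```text
the job is handed in; nothing more can be done
None
```

The shut-off head was the one at place 1, next to the knob. I pressed its key to the stop and let go, it sprang up, and the job is handed in after about 11 s of robot time.

- **Tapping:** I tapped the keys in order from the knob. Key 1 first made contact between 88.0 and 87.3 mm, at about 5 N, which matches a latched key. Keys 2, 3 and 4 made contact at about 90.7 mm with 3 to 3.6 N, so they were up, and I pushed them down well under 1 mm.
- **Pressing:** I pressed key 1 until its top was at 83.3 mm (the stop is at 83 mm) with 14 N, then withdrew the arm clear of everything.
- **Last checks:** In the before and after pictures only key 1 moved: it rose 1.4 px in the scene view and 1.6 px in the side view, as expected for springing up. The other keys, the bottles and everything else were unchanged. No check failed or disagreed.

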